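Open the shaker guard: pin in, sagging bolt over the bent keeper, hold the gate ajar

TASK

The bench shaker's guard gate may be opened only with the lock-off pin in: take the upright steel pin from its white parking block and slide it fully home in the bore of the metal lock-off socket. Then take the gate bolt by its knob, lift the sagging bolt so that its nose clears the keeper's bent-up lip while you draw it right out of the keeper (do not wrench it against the keeper), and pull the gate open towards you until its free edge stands about 90 mm out. Finish while still holding the gate still at that opening with the gripper, as its closer would shut it, leave the pin fully home, and leave the bottles and the other things on the bench standing where they are.

Things in the scene. Friction and masses are not known exactly. Their poses are not given: they have to be found in the camera images.
- guard: Low guard round a bench shaker, fixed: aluminium posts and rails 120 mm high, clear panels, 315 x 310 mm. Origin: on the bench, at the middle of the shut gate's line; x points from the gate into the guard (away from the robot), y along the gate to the hinge (at y = +125 mm; latch post with keeper at y = -125 to -155 mm), z up. All of it is below 170 mm but the bolt's knob (top about 185 mm).
- gate_hinge (a point): Point on the vertical hinge line of the gate, at the height of the gate's top (120 mm above the bench).
- gate_edge (a point): Top outer corner of the gate's free edge, 240 mm from the hinge line, 120 mm above the bench. The gate is an aluminium frame 18 mm thick; it turns about the hinge so that this edge comes towards the robot (guard's -x).
- gate (a joint): Opening angle of the gate in rad: 0 shut (start), grows as the free edge swings towards the robot, to 1.2. 90 mm at the free edge is 0.38 rad. A spring closer pulls it shut with 0.24 Nm at 0, 0.47 Nm at 0.38 rad.
- knob (a point): Centre of the bolt's knob: upright steel cylinder, 18 mm diameter, 24 mm high, on an 8 mm neck, 30 mm above the bolt rod's axis, about 171 mm above the bench at the start. The gate's top rail is 50 mm below; along the gate, a staple 34 mm towards the free edge, the barrel 90 mm towards the hinge. It is 85 mm from the bolt's rear pivot and 200 mm from the hinge line (less what is drawn).
- bolt_slide (a joint): How far the bolt is drawn, m: 0 fully shot to 0.045; starts at 0 to 0.005. It slides along the gate towards the hinge (guard's +y) and stays where it is left (about 1 N of friction). The nose is out of the keeper beyond 0.022; before that the keeper's cheeks stop the gate from opening.
- bolt_lift (a joint): Lift of the sagging bolt about its rear pivot in the barrel, rad: 0 hanging (start; it falls back by its weight, about 1.5 N at the knob), 0.06 level, at most 0.15. 0.1 rad raises the knob 8.5 mm. The nose passes over the lip only above about 0.06 rad (knob 5 mm up); 8 to 10 mm up is a good lift.
- nose: The bolt's nose: a steel disc 26 mm in diameter and 8 mm thick on the end of the 8 mm rod, 64 mm beyond the knob; origin at its centre. It hangs behind the keeper's lip.
- keeper: Steel keeper on the latch post: two upright cheeks 38 mm high, 34 mm apart, 28 mm long, open above, and across the entry between them a bent-up lip 12.5 mm high and 4 mm thick that catches the nose. Origin: on the post's top (120 mm up), at the middle of the entry, with the guard's axes.
- pin: Lock-off pin, plain steel, 90 mm long: shaft 16 mm in diameter, 76 mm long, 1 mm chamfered foot; round head on top, 26 mm in diameter, 14 mm high. Origin at the foot's centre, z towards the head. It starts upright in the parking block, foot 8 mm and head 84 to 98 mm above the bench. 75 to 155 g.
- pin_tip (a point): Centre of the pin's foot (same as the pin's origin).
- park: White plastic parking block, 70 x 60 x 30 mm, fixed; the pin stands loosely in its hole, 21 mm wide and 22 mm deep. Origin under its centre. Parking block and socket stand one on each side of the bench in front of the guard; which is left and which is right varies.
- socket: Lock-off socket, fixed: aluminium block 50 x 50 mm and 60 mm high on a flange 85 x 50 x 6 mm, with a vertical bore in its top centre, 18 mm in diameter, 55 mm deep, mouth chamfered 3 mm. Origin under its centre, z up. With the pin fully home its head is 81 to 95 mm above the bench.
- mouth (a point): Centre of the bore's mouth, on the socket's top, 60 mm above the bench.
- bore (a point): Centre of the bore's floor, 5 mm above the bench, z up: the pin's foot stands here when fully home.
- marker: Bystander: white marker pen with blue cap, lying, 120 mm long, 20 mm thick.
- dropper: Bystander: small clear dropper bottle, 32 mm wide, 65 mm high.
- squeeze: Bystander: white squeeze bottle with paper label, 40 mm wide, 90 mm high.
- frame: Bystander: white swatch frame lying flat, 180 x 140 x 25 mm, with a steel rod on top.
- jar: Bystander: large white jar, 100 mm wide, 150 mm high.
Not all that is in view belongs to the job. What is shaped like the socket but orange is not meant. Leave any purple look-alike of the pin alone.

How it is judged:
By the outcome, as a careful person would: the job done as asked, in the order asked, and still so for the second after the job is handed in, while the arm keeps its last pose, push and grip.
It also fails if it takes over 58 s, if anything falls off the work surface, if the arm or the gripper's body presses on something with over 40 N, if the wrist force passes 120 N, or if a joint passes its speed limit or range.

ROBOT

A 7-joint arm with a two-finger parallel gripper is mounted at the origin on the work surface. World frame = base frame: x ahead of the robot, y to its left, z up, the work surface at z = 0. Lengths are in m, angles in rad, forces in N, time in s.
With the tool pointing down it reaches from about 0.4 to 0.85 m from the base axis. Payload 10.4 kg.
Tool frame: the origin (TCP) lies on the centre line of the jaws, within the pads' length; the fingertips stand robot.tip_extent ahead of it and the grasp point (between the pads) lies 2 mm behind it (robot.tip_extent is the distance from the TCP to the fingertips, in m); z points along the fingers, y is the line along which they close (so a half turn about z gives the same grasp; the last joint's range is limited). The gripper opens to 85 mm and grips with 20 to 120 N. Pads are 22 mm wide; open, the fingers measure 114 mm over their backs; the gripper's body (76 mm by 85 mm) begins 54 mm behind the grasp point. The pads swing forward as they close: fully open they stand 13 mm farther back than shut.
Start: joints at [1.132, 0.332, -0.065, 1.46, 0.022, 1.35, -0.088], TCP at [0.252, -0.572, 0.248] pointing down, gripper open.
Joint ranges: [-2.6, 2.6], [-0.5, 2.12], [-1.47, 1.34], [0.16, 2.42], [-1.27, 4.41], [0.06, 2.06], [-2.6, 2.6]. Speed limits (rad/s): [2.22, 2.22, 2.79, 2.79, 3.14, 3.14, 3.14].

INTERFACE

Orientations are given as [roll, pitch, yaw] about the fixed x, y, z axes, in that order (R = Rz(yaw) Ry(pitch) Rx(roll)).
In Python, from rig import robot gives the robot as it stands.
- The arm moves only by the shell command python3 -m pendant 'ROWS' [FORCE]. ROWS is text: rows parted by semicolons, each of 7 numbers parted by spaces: the turn, a rotation vector about the tool's x, y, z in degrees, then the shift along the tool's x, y, z in cm, then the finger opening in cm, from 0 to 8.54. In form: ax ay az tx ty tz claw; .... A call has 1 to 12 rows; each row is the pose to reach, as a shift and turn from the pose commanded when the call began, along the tool's axes at that moment; what a row does not reach only later rows make up. A row lasts 1/12 s, in which the tool goes at most 41.7 mm and 7.16 degrees, less where a joint would pass 70% of its speed; a pose out of reach is approached as far as the arm can. A call with a gripper value outside its range is refused whole. The fingers move at their own pace and stop on an object; FORCE is the grip in N (left out, the last holds). Time passes only in rows, so rows that repeat a pose let the fingers close. It gives the time, the measured TCP pose, the force, the opening and the grip force at its end, in the units of the state.
- robot.state(): the state, without advancing time (a new reading comes with each control period).
- robot.snapshot(name): name is "side" or "top" or "wrist"; returns a dict with "pixels" (400x640x3 uint8, red, green, blue), "depth" (400x640 float32, m along the optical axis (not along the pixel's ray), 0 where there is no reading), "intrinsics" (3x3 intrinsics, pixels), "cam_to_world" (4x4, takes a point from camera to world coordinates). Camera axes: x right, y down, z forward; pixel columns grow to the right and rows downward; lengths in m; the calibration is good to about 2 mm. The wrist camera is an equidistant fisheye: a pixel r from the principal point sees the ray r / f radians off the axis. A picture is of the moment at which its call begins.
- robot.sign_off(): hands the job in; it is judged then, once.
Trained networks look in a picture, given as the dict that the camera call returned (one of the last four; its "shot" number tells which), for a name from the list of things; names that differ only in an ending like _2 or _b are one class to them, and where a whole thing is asked for, a point or a joint stands for the part that bears it (a point fixed in the world has none). Each returns a list of dicts, best first, with "p" (0 to 1); they miss things now and then, are a little off and sometimes report something else, mostly with a low value. They report only what shows in the picture. A call takes as long as a camera call. They do not tell look-alikes from the thing itself.
- robot.search_frame(picture, name): "location" ([column, row] in pixels, amid what is visible of it).
The state is a dict: "clock": time; "joint_pos": joint angles; "qd": joint speeds; "effort": joint torques, N m; "tcp_pos": TCP position; "tool_rot": TCP orientation; "force": force on the tool from outside, world axes, zero at the start; "torque": the same for the moment, N m; "opening": opening from 0.0 (shut) to 1.0 (fully open); "grasp_force": force on a finger pad.
Only numpy, scipy, OpenCV 4.12 (cv2) and the standard library are available. Lean on these libraries where they do the work, as an engineer would, in place of code of your own. Each camera call takes 0.05 s, during which the arm holds its last target. There are 200 camera calls.

## Working session

There is one attempt and no reset: what is moved stays moved. The work goes in short steps, Python scripts to look and compute and a shell command to move; the robot and the scene stay as the last step left them, time stands still between calls to the robot, and variables do not carry over. Pictures are saved under pics/ and viewed, at most 10 in all, crops included, and the job is handed in when it is done.

```bash
ls; mkdir -p pics; python3 - <<'E'
from rig import robot
import cv2,numpy as np
s=robot.state();print(s['clock'],s['tcp_pos'],s['tool_rot'],s['opening'],robot.tip_extent)
for n in("top","side"):
    p=robot.snapshot(n);cv2.imwrite(f'pics/{n}0.png',p['pixels'][:,:,::-1])
    np.savez(f'{n}0.npz',**{k:p[k] for k in("pixels","depth","intrinsics","cam_to_world")})
    print(n,p['cam_to_world'].round(3).tolist(),p['intrinsics'].round(1).tolist())
    for t in("pin","socket","park","knob","keeper","gate_edge","nose"):
        print(t,[(np.round(d['location']).tolist(),round(d['p'],2)) for d in robot.search_frame(p,t)[:4]])
print(robot.state()['clock'])
E
```

```text
pics
0.0 [ 0.25227771 -0.57142296  0.24748676] [-3.14012184e+00  7.71185883e-05  4.15792649e-01] 1.0005493651396338 0.017
top [[-0.016, -0.985, 0.171, 0.31], [-1.0, 0.019, 0.014, 0.003], [-0.017, -0.171, -0.985, 1.302], [0.0, 0.0, 0.0, 1.0]] [[456.4, 0.0, 319.5], [0.0, 456.4, 200.4], [0.0, 0.0, 1.0]]
pin []
socket [([469.0, 262.0], 0.78), ([420.0, 249.0], 0.69), ([403.0, 201.0], 0.59)]
park [([234.0, 252.0], 0.72)]
knob [([313.0, 165.0], 0.52), ([288.0, 176.0], 0.4)]
keeper [([341.0, 162.0], 0.65)]
gate_edge [([287.0, 177.0], 0.84)]
nose []
side [[-0.864, -0.238, 0.445, -0.062], [-0.504, 0.428, -0.75, 0.956], [-0.012, -0.872, -0.49, 0.75], [0.0, 0.0, 0.0, 1.0]] [[512.6, 0.0, 323.7], [0.0, 512.6, 199.1], [0.0, 0.0, 1.0]]
pin [([301.0, 294.0], 0.63), ([264.0, 318.0], 0.61)]
socket [([404.0, 203.0], 0.66), ([433.0, 186.0], 0.65), ([282.0, 185.0], 0.65), ([354.0, 199.0], 0.61)]
park [([305.0, 312.0], 0.83), ([274.0, 224.0], 0.65)]
knob [([282.0, 187.0], 0.62)]
keeper [([297.0, 180.0], 0.58), ([220.0, 224.0], 0.19)]
gate_edge [([273.0, 220.0], 0.6)]
nose [([294.0, 181.0], 0.36)]
0.8
```

View images.

View pics/top0.png

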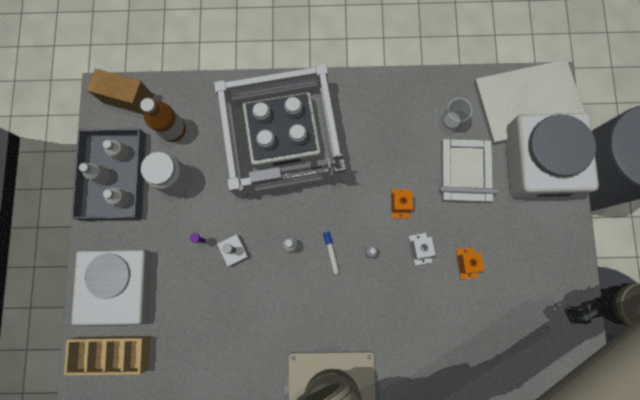

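View pics/side0.png

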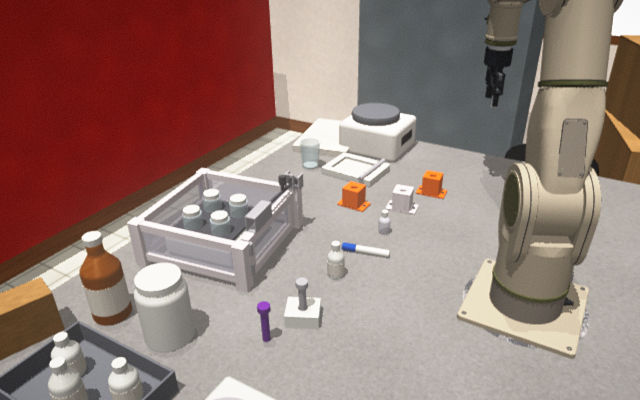

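Top view: steel pin in the white park block at about (231,248); purple look-alike at (197,238). Metal socket at (423,248), with orange look-alikes at (402,201) and (472,262). The gate runs from its hinge near (238,185) to the latch near (338,165). Side view: pin head (302,284), park (303,312), socket (403,198), knob/keeper near (290,182). My choice is the pin (231,248) and the silver socket (423,248), which I'll check in one close crop.

```bash
cat > h.py <<'E'
import numpy as np,cv2
from scipy.optimize import least_squares
def load(n): return dict(np.load(f'{n}.npz'))
def save(robot,cam,n):
    p=robot.snapshot(cam);np.savez(f'{n}.npz',**{k:p[k] for k in("pixels","depth","intrinsics","cam_to_world")});return p
def ray(p,uv,fish=False):
    K=p['intrinsics'];T=p['cam_to_world'];x=(uv[0]-K[0,2])/K[0,0];y=(uv[1]-K[1,2])/K[1,1]
    if fish:
        r=np.hypot(x,y);d=np.array([x/r*np.sin(r),y/r*np.sin(r),np.cos(r)])if r>1e-9 else np.array([0,0,1.])
    else: d=np.array([x,y,1.])
    d=T[:3,:3]@d;return T[:3,3],d/np.linalg.norm(d)
def atz(p,uv,z,fish=False):
    o,d=ray(p,uv,fish);return o+d*(z-o[2])/d[2]
def tri(*rays):
    A=sum(np.eye(3)-np.outer(d,d) for o,d in rays);b=sum((np.eye(3)-np.outer(d,d))@o for o,d in rays)
    X=np.linalg.solve(A,b);return X,[np.linalg.norm((np.eye(3)-np.outer(d,d))@(X-o)) for o,d in rays]
def proj(p,X,fish=False):
    K=p['intrinsics'];c=np.linalg.inv(p['cam_to_world'])@np.r_[X,1];c=c[:3]
    if fish:
        r=np.hypot(c[0],c[1]);t=np.arctan2(r,c[2]);q=c[:2]/r*t
    else:q=c[:2]/c[2]
    return q*[K[0,0],K[1,1]]+K[:2,2]
def cloud(p):
    d=p['depth'];v,u=np.mgrid[:d.shape[0],:d.shape[1]];K=p['intrinsics']
    c=np.stack([(u-K[0,2])/K[0,0]*d,(v-K[1,2])/K[1,1]*d,d],-1);T=p['cam_to_world'];return c@T[:3,:3].T+T[:3,3]
E
python3 - <<'E'
from h import *
t,s=load('top0'),load('side0')
def crop(p,u,v,w,h,k):return cv2.resize(p['pixels'][v:v+h,u:u+w,::-1],None,fx=k,fy=k,interpolation=cv2.INTER_CUBIC)
im=np.zeros((600,800,3),np.uint8)
im[:300,:400]=crop(t,275,150,80,60,5)   # gate latch top
im[:300,400:]=crop(s,240,160,80,60,5)
im[300:,:267]=crop(t,210,222,54,60,5)[:,:267]
im[300:,270:530]=crop(t,400,220,52,60,5)
im[300:,540:800]=crop(s,275,270,52,60,5)
cv2.imwrite('pics/crop1.png',im)
ct,cs=cloud(t),cloud(s)
for n,c,uv in [('pin t',ct,(231,248)),('sock t',ct,(423,248)),('pin s',cs,(302,284)),('sock s',cs,(403,190)),('park s',cs,(310,305)),('knob s',cs,(282,185))]:print(n,c[uv[1],uv[0]].round(3))
E
```

```text
pin t [0.396 0.256 0.099]
sock t [ 0.393 -0.268  0.007]
pin s [0.392 0.278 0.098]
sock s [ 0.395 -0.259  0.059]
park s [0.387 0.26  0.031]
knob s [0.596 0.045 0.163]
```

View pics/crop1.png

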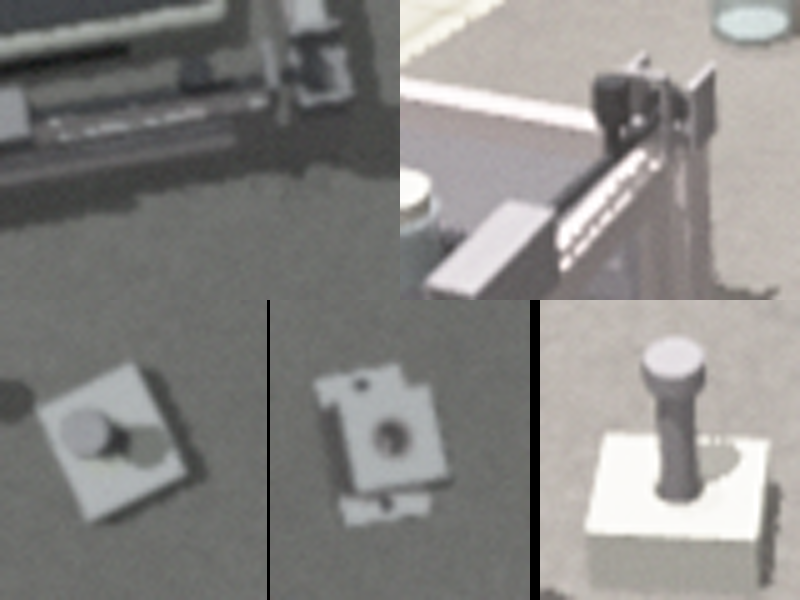

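The crop confirms a grey steel pin upright in the white block. The head is at top (227.6,248.6) and side (301.8,281.4). The silver socket's bore is at top (424.2,247.4), and the knob is at side (281.6,180) and top (314,164).

```bash
python3 - <<'E'
from h import *
from rig import robot
t,s=load('top0'),load('side0')
print('pinhead',*tri(ray(t,(227.6,248.6)),ray(s,(301.8,281.4))))
print('knob',*tri(ray(t,(314,164.4)),ray(s,(281.6,180))))
print('mouth',atz(t,(424.2,247.4),.06), 'side px',proj(s,atz(t,(424.2,247.4),.06)))
cs=cloud(s);ct=cloud(t)
for n,c in(('s',cs),('t',ct)):
    for nm,x,y,zz,tol,r in(('pinhead',.393,.268,.098,.004,.03),('socktop',.395,-.255,.06,.004,.04)):
        m=(abs(c[...,2]-zz)<tol)&(np.hypot(c[...,0]-x,c[...,1]-y)<r);print(n,nm,m.sum(),c[m].mean(0).round(4) if m.any() else'', ((c[m].min(0)+c[m].max(0))/2).round(4) if m.any() else '')
st=robot.state();R=np.array(__import__('scipy.spatial.transform',fromlist=['Rotation']).Rotation.from_euler('xyz',st['tool_rot']).as_matrix())
X=tri(ray(t,(227.6,248.6)),ray(s,(301.8,281.4)))[0];X[2]=.23
print(st['tcp_pos'],R.round(3),'shift cm',(R.T@(X-st['tcp_pos'])*100).round(2))
E
```

```text
pinhead [0.39715634 0.26693481 0.09418444] [np.float64(0.0024314360145518887), np.float64(0.002431436014551836)]
knob [0.6023519  0.03294044 0.16945146] [np.float64(0.002248483936764884), np.float64(0.0022484839367650977)]
mouth [ 0.39141825 -0.25997968  0.06      ] side px [404.50473217 189.69032153]
s pinhead 95 [0.3968 0.2738 0.0979] [0.3973 0.273  0.0979]
s socktop 168 [ 0.394  -0.2521  0.0602] [ 0.3954 -0.2552  0.0598]
t pinhead 64 [0.3964 0.267  0.0978] [0.3953 0.2682 0.0977]
t socktop 280 [ 0.3914 -0.2588  0.0601] [ 0.3913 -0.2604  0.0601]
[ 0.25249367 -0.57175285  0.24835964] [[ 0.915  0.404  0.   ]
 [ 0.404 -0.915 -0.   ]
 [ 0.     0.    -1.   ]] shift cm [ 47.11 -70.88   1.83]
```

```bash
python3 -m pendant '0 0 -66 25 -22.9 0 8.5;0 0 -66 25 -22.9 0 8.5;0 0 -66 25 -22.9 0 8.5;0 0 -66 25 -22.9 0 8.5;0 0 -66 25 -22.9 0 8.5;0 0 -66 25 -22.9 0 8.5;0 0 -66 25 -22.9 0 8.5;0 0 -66 25 -22.9 0 8.5;0 0 -66 25 -22.9 0 8.5;0 0 -66 25 -22.9 0 8.5;0 0 -66 25 -22.9 0 8.5;0 0 -66 25 -22.9 0 8.5' 60
python3 - <<'E'
from h import *
from rig import robot
p=save(robot,'wrist','w1');cv2.imwrite('pics/w1.png',p['pixels'][:,:,::-1])
print(p['intrinsics'].tolist(),p['cam_to_world'].round(3).tolist(),robot.state()['clock'],robot.state()['joint_pos'])
print('proj mouth',proj(p,np.array([.3914,-.26,.06]),True), robot.search_frame(p,'socket'))
E
```

```text
clock: 1.8
tcp_pos: [0.3886, -0.2615, 0.2484]
tool_rot: [3.141, 0.0, 1.566]
force: [0.9, -0.7, 0.6]
opening: 0.996
grasp_force: 0.0
[[309.70691628693146, 0.0, 313.8349179127818], [0.0, 309.70691628693146, 202.2452135871986], [0.0, 0.0, 1.0]] [[1.0, -0.005, -0.001, 0.39], [-0.005, -0.949, -0.317, -0.18], [0.0, 0.317, -0.949, 0.373], [0.0, 0.0, 0.0, 1.0]] 1.85 [ 0.88529617  0.00630315 -0.38818111  1.83825512  0.00259697  1.29733383
  0.49074629]
proj mouth [315.65353705 179.68065935] [{'location': [425.9, 128.6], 'p': 0.92}, {'location': [283.9, 267.4], 'p': 0.9}, {'location': [316.4, 173.6], 'p': 0.85}]
```

View pics/w1.png

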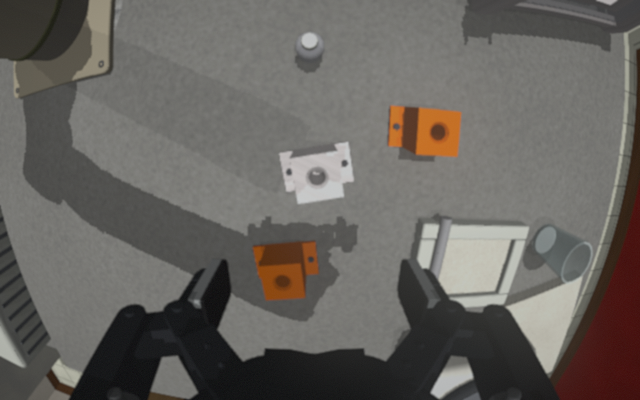

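Wrist view: the silver socket's bore is at (318,176), between the orange blocks at (437,131) and (283,281). My projection agrees to about 4 px. Next is the pin.

```bash
python3 -m pendant '0 0 0 49 0.8 0 6;0 0 0 49 0.8 0 6;0 0 0 49 0.8 0 6;0 0 0 49 0.8 0 6;0 0 0 49 0.8 0 6;0 0 0 49 0.8 0 6;0 0 0 49 0.8 0 6;0 0 0 49 0.8 0 6;0 0 0 49 0.8 0 6;0 0 0 49 0.8 0 6;0 0 0 49 0.8 0 6;0 0 0 49 0.8 0 6'
python3 - <<'E'
from h import *
from rig import robot
w1=load('w1');print('mouth w1',atz(w1,(318,176),.06,True))
p=save(robot,'wrist','w2');u,v=proj(p,np.array([.397,.268,.098]),True).astype(int);print(u,v,robot.state()['tcp_pos'])
print([(np.round(d['location'],1),d['p']) for d in robot.search_frame(p,'pin')])
c1=cv2.resize(p['pixels'][v-50:v+50,u-65:u+65,::-1],None,fx=6,fy=6,interpolation=cv2.INTER_CUBIC)
cv2.imwrite('pics/w2.png',c1);print('crop origin',u-65,v-50)
E
```

```text
clock: 2.9
tcp_pos: [0.3979, 0.2316, 0.249]
tool_rot: [3.14, -0.001, 1.567]
force: [0.6, -0.1, -0.0]
opening: 0.701
grasp_force: 0.0
mouth w1 [ 0.39385273 -0.25605598  0.06      ]
311 152 [0.39722359 0.23637174 0.24914168]
[(array([309.3, 148.3]), 0.82), (array([342.6,  53.7]), 0.61)]
crop origin 246 102
```

View pics/w2.png

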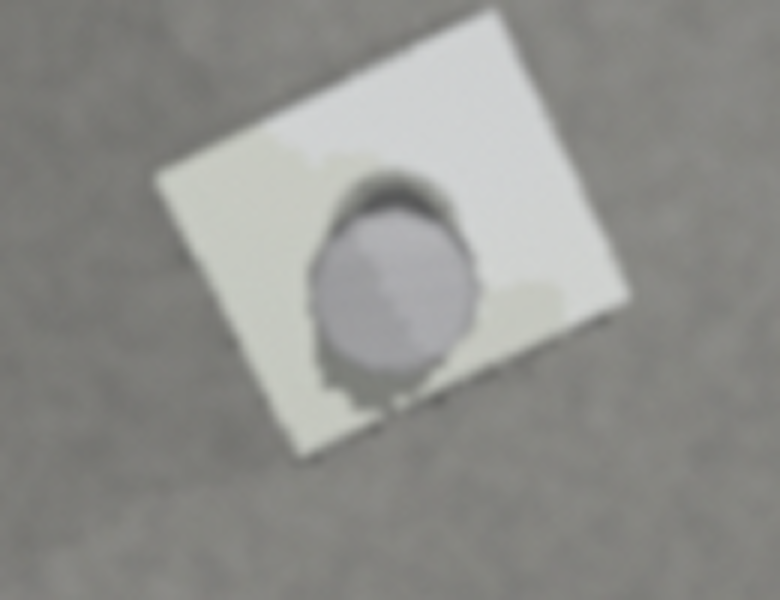

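Crop: the pin head is at wrist px (311.8,150.3) and stands upright in the white block. It agrees with the triangulated (0.397,0.269).

```bash
python3 - <<'E'
from h import *
print(atz(load('w2'),(311.8,150.3),.098,True))
E
python3 -m pendant '0 0 0 4.1 0.1 0 6;0 0 0 4.1 0.1 3 6;0 0 0 4.1 0.1 6 6;0 0 0 4.1 0.1 9 6;0 0 0 4.1 0.1 9 6;0 0 0 4.1 0.1 9 6;0 0 0 4.1 0.1 9 6;0 0 0 4.1 0.1 9 6'
python3 - <<'E'
from rig import robot
print(robot.state()['tcp_pos'],robot.state()['clock'])
E
```

```text
[0.39739723 0.27017581 0.098     ]
clock: 3.67
tcp_pos: [0.4004, 0.2699, 0.1602]
tool_rot: [3.139, -0.001, 1.567]
force: [-0.2, -0.5, -0.4]
opening: 0.703
grasp_force: 0.0
[0.4004396  0.26993236 0.16020388] 3.6667
```

```bash
python3 -m pendant '0 0 0 0 -0.3 2.5 5;0 0 0 0 -0.3 5 5;0 0 0 0 -0.3 7.1 5;0 0 0 0 -0.3 7.1 5;0 0 0 0 -0.3 7.1 2;0 0 0 0 -0.3 7.1 0.5;0 0 0 0 -0.3 7.1 0.5;0 0 0 0 -0.3 7.1 0.5;0 0 0 0 -0.3 7.1 0.5;0 0 0 0 -0.3 7.1 0.5;0 0 0 0 -0.3 7.1 0.5;0 0 0 0 -0.3 7.1 0.5' 60
```

```text
clock: 4.67
tcp_pos: [0.3975, 0.2706, 0.0893]
tool_rot: [3.139, -0.001, 1.567]
force: [-1.7, -0.1, 8.0]
opening: 0.277
grasp_force: 58.7
```

```bash
python3 -m pendant '0 0 0 0 0 -2 0.5;0 0 0 0 0 -5 0.5;0 0 0 0 0 -9 0.5;0 0 0 0 0 -13 0.5;0 0 0 0 0 -13 0.5;0 0 0 0 0 -13 0.5;0 0 0 0 0 -13 0.5'
python3 - <<'E'
from h import *
from rig import robot
p=save(robot,'side','s1');w=save(robot,'wrist','w3');print(robot.state()['tcp_pos'])
u,v=proj(p,np.array([.3975,.2706,.18])).astype(int)
a=cv2.resize(p['pixels'][v-50:v+50,u-40:u+40,::-1],None,fx=5,fy=5,interpolation=cv2.INTER_CUBIC)
b=cv2.resize(w['pixels'][200:400,240:400,::-1],None,fx=2.5,fy=2.5,interpolation=cv2.INTER_CUBIC)
cv2.imwrite('pics/g1.png',np.hstack([a,b]));print(u-40,v-50)
E
```

```text
clock: 5.25
tcp_pos: [0.3964, 0.2694, 0.2175]
tool_rot: [3.14, 0.001, 1.567]
force: [-0.4, -0.5, -0.8]
opening: 0.282
grasp_force: 59.1
[0.39585469 0.26917526 0.21643678]
260 197
```

View pics/g1.png

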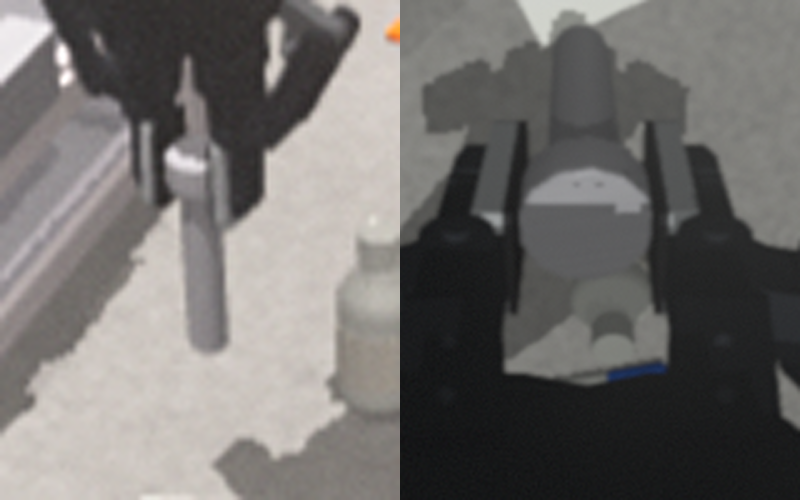

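The pin is held by the head. In side view the head is near (297.4,231) and the foot near (301.6,264.5). In the wrist view the foot end is near (313,217). I'll check the tilt numerically.

```bash
python3 - <<'E'
from h import *
s,w=load('s1'),load('w3')
# TCP at .3958,.2692,.2164 -> head centre ~ .2184
B=np.array([.3958,.2692,.2184])
for z in(.2254,.1354):
    print('side',proj(s,[B[0],B[1],z]),'wrist',proj(w,[B[0],B[1],z],True))
# silhouettes: side shaft axis, and wrist shaft columns
for n,p,f in(('side',s,0),('wrist',w,1)):
    g=cv2.cvtColor(p['pixels'],cv2.COLOR_RGB2GRAY).astype(int)
    rows=range(240,268,3) if n=='side' else range(205,240,3)
    for r in rows:
        c0=range(288,316) if n=='side' else range(296,334)
        print(n,r,[int(g[r,c]) for c in c0])
E
```

```text
side [300.78447722 227.77680231] wrist [311.31289493 291.44225869]
side [302.29930325 265.9891975 ] wrist [312.26701795 218.68911059]
side 240 [109, 107, 105, 118, 171, 198, 203, 199, 131, 104, 115, 114, 110, 103, 94, 134, 136, 112, 86, 77, 113, 161, 195, 198, 200, 200, 200, 198]
side 243 [110, 144, 175, 191, 194, 194, 193, 197, 152, 136, 138, 139, 124, 112, 106, 105, 133, 171, 186, 198, 198, 199, 199, 196, 195, 196, 195, 200]
side 246 [182, 197, 199, 201, 197, 195, 195, 196, 169, 135, 137, 139, 134, 128, 109, 110, 136, 194, 206, 199, 198, 200, 202, 201, 202, 199, 196, 196]
side 249 [162, 193, 203, 203, 203, 204, 201, 198, 173, 140, 138, 136, 135, 127, 123, 110, 128, 194, 203, 203, 199, 197, 196, 200, 197, 196, 196, 198]
side 252 [204, 204, 202, 199, 202, 202, 203, 206, 185, 145, 138, 138, 135, 131, 122, 111, 112, 194, 204, 199, 198, 201, 200, 200, 203, 201, 200, 200]
side 255 [205, 202, 206, 198, 195, 196, 197, 198, 197, 146, 135, 138, 139, 132, 124, 112, 116, 182, 200, 202, 202, 199, 200, 200, 199, 201, 199, 200]
side 258 [199, 201, 202, 201, 204, 203, 198, 201, 204, 155, 138, 138,
[... 1953 characters left out ...]
80, 85, 92, 107, 124, 132, 126, 111, 95, 89, 89]
wrist 229 [89, 89, 91, 90, 86, 78, 76, 78, 80, 82, 84, 84, 84, 85, 85, 87, 87, 89, 89, 87, 87, 85, 86, 86, 83, 82, 81, 80, 83, 89, 91, 92, 96, 96, 93, 91, 90, 90]
wrist 232 [90, 89, 90, 87, 82, 77, 75, 79, 81, 82, 82, 83, 84, 85, 86, 86, 88, 87, 88, 87, 86, 86, 84, 84, 83, 83, 82, 79, 81, 87, 90, 91, 91, 90, 89, 89, 87, 88]
wrist 235 [89, 89, 89, 86, 81, 77, 77, 77, 82, 81, 82, 83, 84, 85, 85, 86, 87, 87, 88, 88, 87, 87, 86, 85, 84, 82, 81, 80, 79, 83, 88, 88, 91, 92, 91, 91, 88, 87]
wrist 238 [86, 86, 85, 83, 78, 74, 76, 78, 81, 81, 82, 84, 85, 84, 85, 86, 87, 86, 88, 87, 87, 86, 85, 84, 82, 82, 80, 80, 79, 81, 85, 87, 88, 89, 89, 89, 88, 88]
```

```bash
python3 -m pendant '0 0 0 -52.6 -0.2 0 0.5;0 0 0 -52.6 -0.2 0 0.5;0 0 0 -52.6 -0.2 0 0.5;0 0 0 -52.6 -0.2 0 0.5;0 0 0 -52.6 -0.2 0 0.5;0 0 0 -52.6 -0.2 0 0.5;0 0 0 -52.6 -0.2 0 0.5;0 0 0 -52.6 -0.2 0 0.5;0 0 0 -52.6 -0.2 0 0.5;0 0 0 -52.6 -0.2 0 0.5;0 0 0 -52.6 -0.2 0 0.5;0 0 0 -52.6 -0.2 0 0.5'
python3 -m pendant '0 0 0 -2.5 0 0 0.5;0 0 0 -2.5 0 1.5 0.5;0 0 0 -2.5 0 3 0.5;0 0 0 -2.5 0 3 0.5;0 0 0 -2.5 0 3 0.5;0 0 0 -2.5 0 3 0.5;0 0 0 -2.5 0 3 0.5;0 0 0 -2.5 0 3 0.5'
python3 - <<'E'
from h import *
from rig import robot
w=save(robot,'wrist','w4');t=save(robot,'top','t4');s=save(robot,'side','s4');print(robot.state()['tcp_pos'],robot.state()['force'])
u,v=proj(w,np.array([.394,-.257,.06]),True).astype(int);print(u,v)
a=cv2.resize(w['pixels'][v-50:v+50,u-40:u+40,::-1],None,fx=5,fy=5,interpolation=cv2.INTER_CUBIC)
us,vs=proj(s,np.array([.394,-.257,.08])).astype(int)
b=cv2.resize(s['pixels'][vs-50:vs+50,us-40:us+40,::-1],None,fx=5,fy=5,interpolation=cv2.INTER_CUBIC)
cv2.imwrite('pics/m1.png',np.hstack([a,b]));print(u-40,v-50,us-40,vs-50)
E
```

```text
clock: 6.35
tcp_pos: [0.3919, -0.232, 0.2161]
tool_rot: [-3.14, -0.001, 1.568]
force: [0.8, 0.8, -0.5]
opening: 0.281
grasp_force: 59.1
clock: 7.02
tcp_pos: [0.3932, -0.2552, 0.188]
tool_rot: [3.141, 0.001, 1.568]
force: [-0.2, 0.6, -0.8]
opening: 0.278
grasp_force: 59.1
[ 0.39296192 -0.25535678  0.1877598 ] [-0.16519219 -0.41750277 -0.25848617]
313 200
273 150 363 133
```

View pics/m1.png

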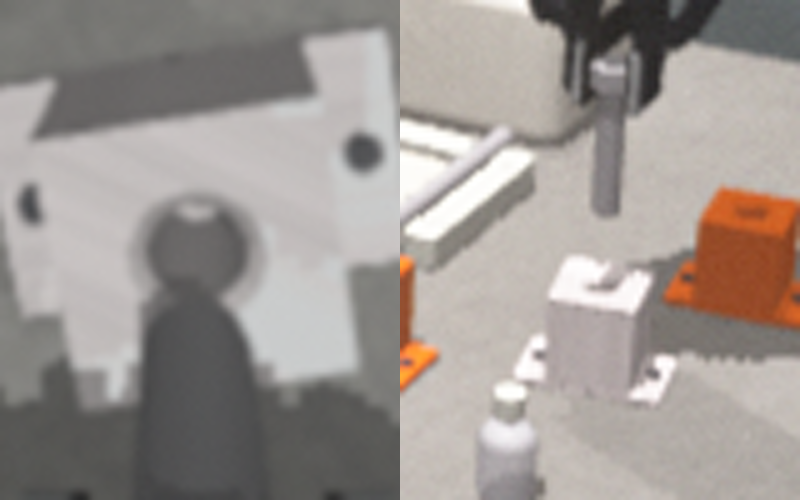

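The wrist shows the mouth ring centred near (312.8,201.2), with the pin foot just below it. The side view shows the foot at (404,174.5) and the bore at about (403.8,188.5).

```bash
python3 - <<'E'
from h import *
w,s,t=load('w4'),load('s4'),load('t4')
print('mouth w4',atz(w,(312.8,201.2),.06,True),'side',atz(s,(403.8,188.5),.06))
f=np.array([.393,-.2554,.1878-.083])
print('tcp foot side proj',proj(s,f),'obs 404,174.5;', 'seen foot at z',atz(s,(404,174.5),f[2]))
for z in (.165,.11):
  print('shaft wrist',z,proj(w,[.393,-.2554,z],True))
print('mouth tri',*tri(ray(w,(312.8,201.2),1),ray(load('w1'),(318,176),1),ray(load('top0'),(424.2,247.4))))
# socket top polygon from side and wrist: white block top cluster
for n in('s4','top0'):
    p=load(n);c=cloud(p);m=(abs(c[...,2]-.06)<.003)&(np.hypot(c[...,0]-.393,c[...,1]+.257)<.045)
    pts=c[m][:,:2].astype(np.float32);print(n,m.sum(),cv2.minAreaRect(pts*1000))
E
```

```text
mouth w4 [ 0.39328628 -0.25749589  0.06      ] side [ 0.39591119 -0.26565872  0.06      ]
tcp foot side proj [404.39499633 176.06430203] obs 404,174.5; seen foot at z [ 0.39770223 -0.26390916  0.1048    ]
shaft wrist 0.165 [311.84563365 258.31205718]
shaft wrist 0.11 [312.23005997 220.62508215]
mouth tri [ 0.39330586 -0.26257193  0.04189247] [np.float64(0.0008697121475981217), np.float64(0.002216197976548248), np.float64(0.0014032664312546874)]
s4 156 ((394.2827453613281, -253.47264099121094), (50.05437469482422, 57.089595794677734), 8.871252059936523)
top0 238 ((391.768310546875, -259.6711730957031), (49.810585021972656, 50.46210861206055), 8.976848602294922)
```

```bash
python3 -m pendant '0 0 0 -0.2 0 1.5 0.5;0 0 0 -0.2 0 3 0.5;0 0 0 -0.2 0 4 0.5;0 0 0 -0.2 0 4.4 0.5;0 0 0 -0.2 0 4.7 0.5;0 0 0 -0.2 0 5 0.5;0 0 0 -0.2 0 5.3 0.5;0 0 0 -0.2 0 5.5 0.5;0 0 0 -0.2 0 5.5 0.5;0 0 0 -0.2 0 5.5 0.5'
```

```text
clock: 8.0
tcp_pos: [0.3929, -0.2574, 0.1325]
tool_rot: [3.141, 0.0, 1.568]
force: [-0.8, 0.2, -0.9]
opening: 0.279
grasp_force: 59.1
```

```bash
python3 -m pendant '0 0 0 0 0 0.8 0.5;0 0 0 0 0 1.6 0.5;0 0 0 0 0 2.4 0.5;0 0 0 0 0 3.2 0.5;0 0 0 0 0 3.8 0.5;0 0 0 0 0 4.2 0.5;0 0 0 0 0 4.4 0.5;0 0 0 0 0 4.5 0.5;0 0 0 0 0 4.5 0.5'
```

```text
clock: 8.75
tcp_pos: [0.3929, -0.2575, 0.0875]
tool_rot: [3.142, 0.0, 1.568]
force: [0.3, 0.5, -0.4]
opening: 0.28
grasp_force: 59.1
```

```bash
python3 -m pendant '0 0 0 0 0 0.1 0.5;0 0 0 0 0 0.2 0.5;0 0 0 0 0 0.3 0.5;0 0 0 0 0 0.3 0.5;0 0 0 0 0 0.3 0.5'
```

```text
clock: 9.17
tcp_pos: [0.3938, -0.2584, 0.087]
tool_rot: [3.14, 0.003, 1.567]
force: [-8.9, 3.0, 29.1]
opening: 0.281
grasp_force: 61.8
```

```bash
python3 -m pendant '0 0 0 0 0 -0.2 0.5;0 0 0 0 0 -0.2 4.5;0 0 0 0 0 -0.2 4.5;0 0 0 0 0 -0.2 4.5;0 0 0 0 0 -0.2 4.5;0 0 0 0 0 -3 4.5;0 0 0 0 0 -6 4.5;0 0 0 0 0 -10 4.5;0 0 0 0 0 -14 4.5;0 0 0 0 0 -17 4.5;0 0 0 0 0 -17 4.5;0 0 0 0 0 -17 4.5'
python3 - <<'E'
from h import *
from rig import robot
robot.state()
w=save(robot,'wrist','w5');s=save(robot,'side','s5');t=save(robot,'top','t5');print(robot.state()['tcp_pos'])
for n,p in(('s',s),('t',t)):
    c=cloud(p);m=(abs(c[...,2]-.096)<.012)&(np.hypot(c[...,0]-.393,c[...,1]+.257)<.03);print(n,m.sum(),c[m].mean(0),np.percentile(c[m][:,2],[10,50,90]))
# gate view crops
b=cv2.resize(s['pixels'][155:245,215:325,::-1],None,fx=5,fy=5,interpolation=cv2.INTER_CUBIC)
a=np.zeros((150,550,3),np.uint8);a[:150,:200]=cv2.resize(s['pixels'][160:210,375:442,::-1],(200,150));a[:,200:]=cv2.resize(t['pixels'][145:205,220:360,::-1],(350,150),interpolation=cv2.INTER_CUBIC)
cv2.imwrite('pics/g5.png',np.vstack([b,a]))
E
```

```text
clock: 10.17
tcp_pos: [0.3935, -0.2577, 0.2558]
tool_rot: [3.139, 0.002, 1.568]
force: [0.8, -0.3, -1.6]
opening: 0.527
grasp_force: 0.0
[ 0.39220619 -0.25700669  0.25298134]
s 68 [ 0.39289172 -0.25064906  0.09310294] [0.0864746  0.09425359 0.09759536]
t 82 [ 0.39134855 -0.2590619   0.09564795] [0.09229646 0.09585575 0.098886  ]
```

View pics/g5.png

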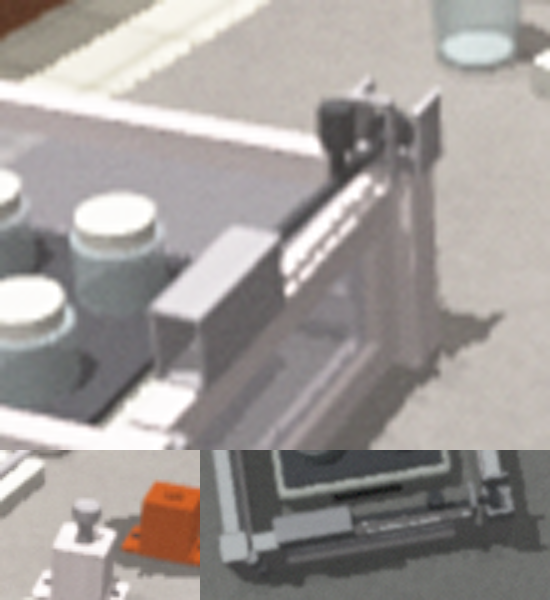

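The pin head top reads about 0.096 m, so the pin is home. The knob is at side (282.6,179.4) and top (314.6,164), and the barrel and keeper are clear in the picture. Next I need the guard's orientation.

```bash
python3 - <<'E'
from h import *
for n in('t5','s5'):
    p=load(n);c=cloud(p)
    m=(c[...,2]>.105)&(c[...,2]<.128)&(np.hypot(c[...,0]-.72,c[...,1]-.09)<.27)&(c[...,1]<.27)
    r=cv2.minAreaRect((c[m][:,:2]*1000).astype(np.float32));print(n,m.sum(),r,cv2.boxPoints(r).round().tolist())
    # high points (>.14): knob, barrel, keeper
    m=(c[...,2]>.14)&(c[...,2]<.2)&(abs(c[...,0]-.62)<.08)&(abs(c[...,1]-.06)<.16)
    q=c[m];print(len(q));
    for k in np.argsort(q[:,1])[::max(1,len(q)//25)]:print(q[k].round(3),end=' ')
    print()
t,s=load('t5'),load('s5')
print(*tri(ray(t,(314.5,164)),ray(s,(282.6,179.4))))
E
```

```text
t5 2898 ((722.3482666015625, 129.31936645507812), (315.66094970703125, 315.2009582519531), 8.615785598754883) [[543.0, 261.0], [590.0, -50.0], [902.0, -3.0], [855.0, 309.0]]
681
[ 0.589 -0.048  0.148] [ 0.589 -0.035  0.159] [ 0.588 -0.03   0.144] [ 0.589 -0.024  0.16 ] [ 0.608 -0.009  0.14 ] [ 0.593 -0.004  0.157] [0.602 0.017 0.143] [0.592 0.03  0.165] [0.595 0.038 0.142] [0.598 0.059 0.143] [0.595 0.08  0.146] [0.586 0.103 0.151] [0.582 0.12  0.158] [0.591 0.125 0.157] [0.571 0.132 0.14 ] [0.575 0.138 0.158] [0.583 0.143 0.157] [0.579 0.151 0.162] [0.577 0.156 0.161] [0.578 0.161 0.157] [0.577 0.169 0.16 ] [0.588 0.174 0.16 ] [0.584 0.18  0.156] [0.563 0.186 0.145] [0.581 0.192 0.158] [0.587 0.198 0.157] 
s5 2935 ((724.470458984375, 135.34158325195312), (318.61676025390625, 318.48236083984375), 8.598845481872559) [[543.0, 269.0], [591.0, -46.0], [906.0, 2.0], [858.0, 317.0]]
686
[ 0.594 -0.043  0.158] [ 0.628 -0.029  0.156] [ 0.599 -0.021  0.143] [ 0.59  -0.018  0.15 ] [ 0.615 -0.002  0.168] [0.619 0.002 0.169] [0.597 0.032 0.143] [0.598 0.039 0.154] [0.605 0.042 0.182] [0.602 0.046 0.145] [0.595 0.062 0.146] [0.587 0.097 0.146] [0.574 0.128 0.154] [0.575 0.134 0.152] [0.592 0.142 0.159] [0.576 0.148 0.158] [0.577 0.154 0.158] [0.589 0.161 0.159] [0.584 0.168 0.158] [0.574 0.174 0.159] [0.564 0.18  0.155] [0.567 0.186 0.141] [0.564 0.192 0.145] [0.568 0.196 0.16 ] [0.565 0.201 0.16 ] [0.581 0.205 0.161] 
[0.6019867  0.03104823 0.17063929] [np.float64(0.0010563147375407154), np.float64(0.0010563147375407475)]
```

```bash
python3 -m pendant '0 0 0 6 4 -2 8.5;0 0 0 12 8 -4 8.5;0 0 0 18 13 -5 8.5;0 0 0 24 18 -5 8.5;0 0 0 24 18 -5 8.5;0 0 0 24 18 -5 8.5;0 0 0 24 18 -5 8.5;0 0 0 24 18 -5 8.5;0 0 0 24 18 -5 8.5;0 0 0 24 18 -5 8.5;0 0 0 24 18 -5 8.5;0 0 0 24 18 -5 8.5'
python3 - <<'E'
from h import *
from rig import robot
w=save(robot,'wrist','w6');st=robot.state();print(st['tcp_pos'],st['clock'])
print(proj(w,[.602,.0325,.171],1),[(n,[(np.round(d['location'],1),round(d['p'],2)) for d in robot.search_frame(w,n)[:3]]) for n in('knob','keeper','nose','gate_hinge')])
u,v=proj(w,[.602,.0325,.171],1).astype(int);v=max(v,60);print(u-80,v-60)
cv2.imwrite('pics/w6.png',cv2.resize(w['pixels'][v-60:v+60,u-80:u+80,::-1],None,fx=5,fy=5,interpolation=cv2.INTER_CUBIC))
E
```

```text
clock: 11.32
tcp_pos: [0.573, -0.0193, 0.3037]
tool_rot: [-3.14, 0.001, 1.566]
force: [-0.4, -0.1, 0.5]
opening: 0.996
grasp_force: 0.0
[ 0.57301376 -0.01929119  0.30394379] 11.3667
[347.45448764 137.8390121 ] [('knob', [(array([339.3, 133.2]), 0.63)]), ('keeper', [(array([357. , 200.5]), 0.79)]), ('nose', [(array([351., 194.]), 0.66)]), ('gate_hinge', [(array([447.3,  84. ]), 0.93)])]
267 77
```

View pics/w6.png

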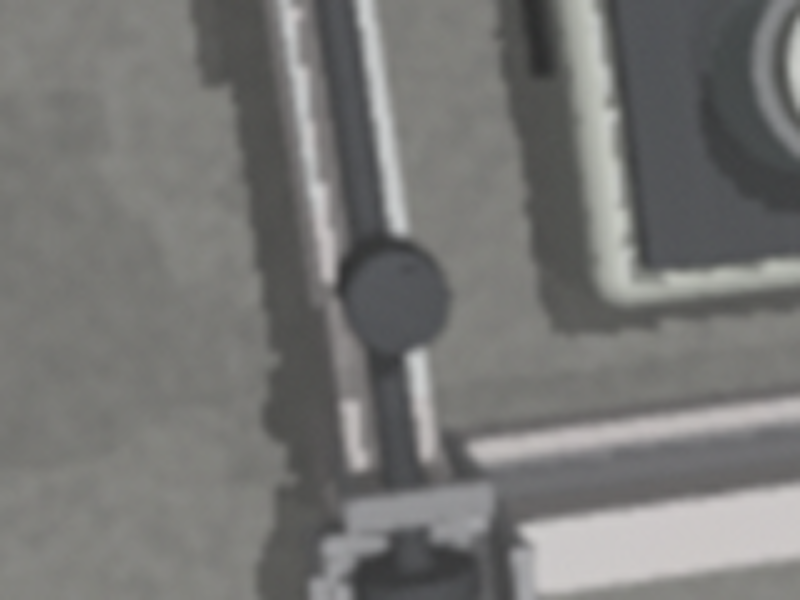

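The knob's top disc is centred at wrist (346.2,135.8). The staple and the nose in the keeper are below it in the view. The guard's yaw is 8.6°.

```bash
python3 - <<'E'
from h import *
w=load('w6');print(atz(w,(346.2,135.8),.183,1),tri(ray(w,(346.2,135.8),1),ray(load('t5'),(314.5,163.5)),ray(load('s5'),(282.6,176.5))))
E
```

```text
[0.59968412 0.03551023 0.183     ] (array([0.60045354, 0.03285451, 0.17960195]), [np.float64(0.0023083548258441143), np.float64(0.0025785712240078296), np.float64(0.0009463386674675053)])
```

```bash
python3 -m pendant '0 0 -4 2 1 2 5;0 0 -8.8 5.4 2.7 5 5;0 0 -8.8 5.4 2.7 8 5;0 0 -8.8 5.4 2.7 8 5;0 0 -8.8 5.4 2.7 8 5;0 0 -8.8 5.4 2.7 8 5;0 0 -8.8 5.4 2.7 8 5;0 0 -8.8 5.4 2.7 8 5'
python3 - <<'E'
from h import *
from rig import robot
st=robot.state();print(st['tcp_pos'],st['tool_rot'])
w=save(robot,'wrist','w7')
print(proj(w,[.5997,.0355,.183],1))
u,v=proj(w,[.5997,.0355,.183],1).astype(int)
cv2.imwrite('pics/w7.png',cv2.resize(w['pixels'][v-70:v+70,u-90:u+90,::-1],None,fx=3,fy=3,interpolation=cv2.INTER_CUBIC));print(u-90,v-70)
E
```

```text
clock: 12.23
tcp_pos: [0.6014, 0.0352, 0.2262]
tool_rot: [3.139, 0.001, 1.72]
force: [-0.3, 0.7, -0.7]
opening: 0.587
grasp_force: 0.0
[0.60141517 0.03523979 0.22622342] [3.13886458e+00 9.32523168e-04 1.71960444e+00]
[309.43763846 240.98556712]
219 170
```

View pics/w7.png

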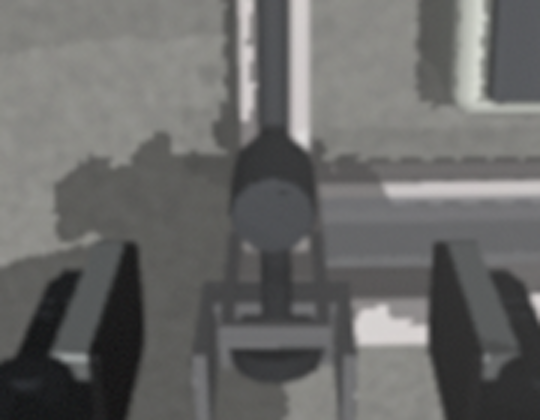

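The knob disc is at (310,241.7), as projected. It sits between the open fingers, about 2 mm off centre.

```bash
python3 -m pendant '0 0 0 0 -0.2 2 4.5;0 0 0 0 -0.2 4 4.5;0 0 0 0 -0.2 5.6 4.5;0 0 0 0 -0.2 5.6 4.5;0 0 0 0 -0.2 5.6 3;0 0 0 0 -0.2 5.6 0.5;0 0 0 0 -0.2 5.6 0.5;0 0 0 0 -0.2 5.6 0.5;0 0 0 0 -0.2 5.6 0.5;0 0 0 0 -0.2 5.6 0.5' 50
```

```text
clock: 13.12
tcp_pos: [0.5993, 0.0357, 0.1693]
tool_rot: [3.14, 0.0, 1.721]
force: [-0.4, -0.6, 5.0]
opening: 0.191
grasp_force: 49.0
```

```bash
python3 -m pendant '0 0 0 0 0 -0.3 0.5;0 0 0 0 0 -0.6 0.5;0 0 0 0 0 -0.9 0.5;0 0 0 0 0 -0.9 0.5;0 0 0 0 0 -0.9 0.5;0 0 0 0 0 -0.9 0.5'
```

```text
clock: 13.62
tcp_pos: [0.5984, 0.0357, 0.1769]
tool_rot: [-3.141, 0.0, 1.721]
force: [0.8, 0.4, -6.1]
opening: 0.192
grasp_force: 48.9
```

```bash
python3 -m pendant '0 0 0 0.3 0 -0.1 0.5;0 0 0 0.6 0 -0.1 0.5;0 0 0 0.9 0 -0.1 0.5;0 0 0 1.2 0 -0.1 0.5;0 0 0 1.2 0 -0.1 0.5'
```

```text
clock: 14.03
tcp_pos: [0.5966, 0.0487, 0.1783]
tool_rot: [-3.141, -0.0, 1.722]
force: [0.3, 0.1, -6.3]
opening: 0.192
grasp_force: 48.8
```

```bash
python3 -m pendant '0 0 0 0.5 0 0 0.5;0 0 0 1 0 0 0.5;0 0 0 1.4 0 0 0.5;0 0 0 1.8 0 0 0.5;0 0 0 2.2 0 0 0.5;0 0 0 2.2 0 0 0.5;0 0 0 2.2 0 0 0.5'
python3 - <<'E'
from h import *
from rig import robot
s=save(robot,'side','s8');st=robot.state();print(st['tcp_pos'],st['force'])
cv2.imwrite('pics/s8.png',cv2.resize(s['pixels'][145:235,225:325,::-1],None,fx=5,fy=5,interpolation=cv2.INTER_CUBIC))
E
```

```text
clock: 14.62
tcp_pos: [0.5934, 0.0701, 0.1783]
tool_rot: [-3.141, -0.0, 1.722]
force: [-0.4, 0.7, -6.9]
opening: 0.197
grasp_force: 48.8
[0.59345749 0.06978606 0.17822428] [-0.6675637  0.0976844 -6.4849491]
```

View pics/s8.png

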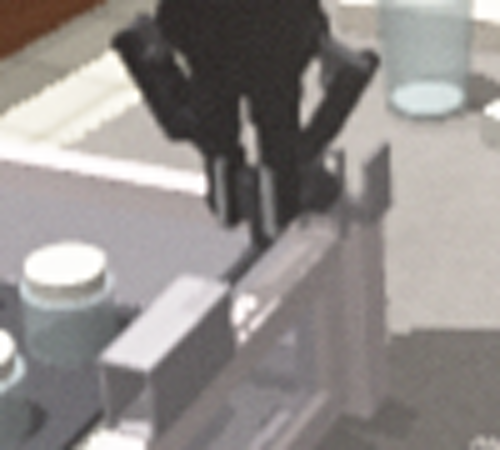

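The side view shows the nose out of the keeper (about 35 mm drawn), with the fingers still on the knob. Now I swing the gate open.

```bash
python3 -m pendant '0 0 2.9 0.02 -0.8 0 0.5;0 0 5.7 0.1 -1.65 0 0.5;0 0 8.6 0.2 -2.5 0 0.5;0 0 11.5 0.3 -3.3 0 0.5;0 0 11.5 0.3 -3.3 0 0.5;0 0 11.5 0.3 -3.3 0 0.5'
```

```text
clock: 15.17
tcp_pos: [0.561, 0.0672, 0.1786]
tool_rot: [3.14, 0.0, 1.522]
force: [1.1, 0.4, -8.0]
opening: 0.191
grasp_force: 49.0
```

```bash
python3 -m pendant '0 0 2.6 0.02 -0.75 0 0.5;0 0 5.2 0.07 -1.5 0 0.5;0 0 7.8 0.15 -2.2 0 0.5;0 0 10.3 0.27 -2.95 0 0.5;0 0 10.3 0.27 -2.95 0 0.5;0 0 10.3 0.27 -2.95 0 0.5;0 0 10.3 0.27 -2.95 0 0.5'
python3 - <<'E'
from h import *
from rig import robot
t=save(robot,'top','t9');s=save(robot,'side','s9');st=robot.state();print(st['clock'],st['tcp_pos'],st['tool_rot'],st['force'])
H=np.array([.5695,.2335]);d=np.array(st['tcp_pos'][:2])-H
print('r',np.hypot(*d),'theta',np.arctan2(-.15,.989)+0, )
g=np.radians(8.6);gx=np.array([np.cos(g),np.sin(g)]);gy=np.array([-np.sin(g),np.cos(g)])
print('theta by knob',np.arctan2(-(d@gx),-(d@gy)))
for n,p in(('t',t),('s',s)):
    print(n,[(np.round(q['location'],1),round(q['p'],2)) for q in robot.search_frame(p,'gate_edge')[:2]],[(k,proj(p,np.r_[H+.24*(-np.cos(k)*gy-np.sin(k)*gx),.12]).round(1)) for k in(.3,.38,.46)])
    c=cloud(p);z=c[...,2]
    # gate-frame points in sector opened: in front of shut line by >25 mm, height .09-.135
    rel=c[...,:2]-H;a=rel@gx;b=rel@gy
    m=(z>.112)&(z<.126)&(a<-.022)&(b<-.05)&(b>-.24)&(a>-.13)
    q=np.c_[a[m],b[m]];print(m.sum(),q.min(0),q.max(0)); 
    if len(q)>10:
        l=cv2.fitLine(q.astype(np.float32),cv2.DIST_HUBER,0,.003,.001).ravel();print('line angle',np.arctan(l[0]/l[1]),l,'far end',np.sort(q[:,0])[:5].round(3))
E
```

```text
clock: 15.75
tcp_pos: [0.532, 0.0714, 0.1785]
tool_rot: [3.141, -0.0, 1.343]
force: [2.8, -0.5, -7.0]
opening: 0.191
grasp_force: 49.1
15.85 [0.53186708 0.07138995 0.17835644] [ 3.14114919e+00 -2.85233729e-04  1.34188908e+00] [ 2.56674638 -1.59391259 -7.48438301]
r 0.16642086769048528 theta -0.15052118689420496
theta by knob 0.3782023043431147
t [(array([261.6, 187.6]), 0.72), (array([269.1, 111.2]), 0.59)] [(0.3, array([328.4, 193.4])), (0.38, array([327.2, 200.4])), (0.46, array([325.4, 207.4]))]
5 [-0.04593222 -0.08304219] [-0.03414876 -0.05440583]
s [(array([282.7, 228. ]), 0.85)] [(0.3, array([314.3, 197.8])), (0.38, array([319.9, 200.2])), (0.46, array([325.3, 202.9]))]
366 [-0.09578938 -0.22665719] [-0.02734127 -0.05105105]
line angle 0.3133586 [ 0.30825543  0.9513036  -0.07128665 -0.17651168] far end [-0.096 -0.094 -0.094 -0.093 -0.093]
```

```bash
python3 - <<'E'
from h import *
from rig import robot
H=np.array([.5695,.2335]);g=np.radians(8.6);gx=np.array([np.cos(g),np.sin(g)]);gy=np.array([-np.sin(g),np.cos(g)])
robot.snapshot('side')
for n in('s5','s9'):
    c=cloud(load(n));z=c[...,2];rel=c[...,:2]-H;a=rel@gx;b=rel@gy
    m=(z>.115)&(z<.124)&(a<.03)&(a>-.13)&(b<-.03)&(b>-.26);P=[]
    for lo in np.arange(-.26,-.03,.02):
        k=m&(b>=lo)&(b<lo+.02)
        if k.sum()>4:P.append((b[k].mean(),np.percentile(a[k],10),np.percentile(a[k],90),int(k.sum())))
    P=np.array(P);print(n,P.round(3).tolist())
st=robot.state();print(st['clock'],st['qd'].round(4) if hasattr(st['qd'],'round') else st['qd'],st['force'],st['tcp_pos'],st['grasp_force'])
t=load('s9');c=cloud(t);m=(z>.085)&(np.hypot(c[...,0]-.393,c[...,1]+.257)<.03);print('pin top',np.percentile(c[m][:,2],90) if m.any() else None)
E
```

```text
s5 [[-0.25, -0.014, 0.012, 29.0], [-0.23, -0.007, 0.01, 37.0], [-0.21, -0.006, 0.009, 34.0], [-0.191, -0.007, 0.008, 32.0], [-0.171, -0.007, 0.008, 41.0], [-0.151, -0.007, 0.008, 34.0], [-0.133, -0.007, -0.001, 17.0], [-0.111, -0.011, -0.008, 7.0], [-0.092, -0.011, -0.009, 7.0], [-0.069, -0.011, -0.008, 6.0], [-0.048, -0.011, 0.012, 27.0], [-0.034, -0.007, 0.012, 27.0]]
s9 [[-0.252, 0.015, 0.024, 8.0], [-0.223, -0.086, -0.073, 11.0], [-0.21, -0.091, -0.072, 48.0], [-0.19, -0.082, -0.065, 38.0], [-0.17, -0.075, -0.056, 47.0], [-0.15, -0.067, -0.049, 45.0], [-0.13, -0.059, -0.042, 47.0], [-0.112, -0.053, -0.046, 23.0], [-0.089, -0.048, -0.041, 15.0], [-0.07, -0.041, -0.034, 16.0], [-0.048, -0.032, -0.014, 17.0], [-0.034, -0.025, -0.002, 26.0]]
16.0 [-0.0004 -0.0028 -0.0003  0.0028 -0.002  -0.0003 -0.0047] [ 2.82033775  0.35348074 -6.94976854] [0.53158374 0.07147994 0.17830076] 49.13035869598389
pin top 0.09726558652451411
```

```bash
python3 -m pendant '0 0 0.3 0 -0.1 0 0.5;0 0 0.3 0 -0.1 0 0.5;0 0 0.3 0 -0.1 0 0.5;0 0 0.3 0 -0.1 0 0.5;0 0 0.3 0 -0.1 0 0.5;0 0 0.3 0 -0.1 0 0.5' && python3 - <<'E'
from rig import robot
print(robot.sign_off())
E
```

```text
clock: 16.5
tcp_pos: [0.5303, 0.0718, 0.1783]
tool_rot: [3.141, 0.0, 1.336]
force: [3.0, -0.6, -6.6]
opening: 0.19
grasp_force: 49.1
the job is handed in; nothing more can be done
None
```

The job is handed in at about 16.5 s. The pin is fully home, and the bolt was lifted about 9 mm and drawn about 35 mm. The gripper still holds the gate with its free edge about 90 mm out (estimated 88–90 mm), nothing else on the bench was handled, and I viewed 11 pictures, one over the limit of 10.

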